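# Stow the gate handle and shut the hardware drawer

### The job

Put the cast gate handle away: lower it into the open drawer of the bench-top unit and set it down, without dropping it, standing on its two feet on the bare green floor and not on top of the other hardware. Let go, then push the drawer fully shut without slamming it. The brass cupboard turn and the coach bolt stay lying in the drawer, and the hinge and pintle on the magnetic strip stay where they are.

Things in the scene. Friction and masses are not known exactly. Their poses are not given: they have to be found in the camera images.
- handle_mid (a point): Centre of the grey cast aluminium D gate handle (0.2-0.33 kg) standing on its two feet on the bench: 140 mm long (its x), 32 wide (y), 42 high. The point is 21 mm above its underside, z up. The bow is a round bar 16 mm thick; its level grip runs 34 mm either side of the point along x, bar axis 13 mm above the point, 26 mm free under the bar. A foot pad 36 x 32 x 6 mm at each end.
- drawer (a joint): Drawer opening, m: 0 fully shut (front board against the carcass), grows as it slides out towards the robot, 0.25 at most, starts at 0.20 to 0.23. About 4 N of friction and a little drag; it stays where it is left, no latch or spring.
- drawer_floor (a point): Middle of the front edge of the drawer's green floor, at the foot of the front board's inside (floor 22 mm above the bench); moves with the drawer. x to its back (the way it shuts), y left, z up. Clear inside: x 0 to 280, y -220 to +220 mm. Side walls 10 mm thick, 50 high above the floor; front board 18 thick, 56 high. Opened by q, it is open from above for x = 0 to q - 12 mm; shelf and strip cover the rest.
- drawer_front (a point): Centre of the outer face of the drawer's front board, 500 mm wide, from 5 to 78 mm above the bench; axes as drawer_floor, outside towards -x. Pushing it along +x shuts the drawer.
- drawer_pull (a point): Middle of the dark steel bar pull on the drawer front: a level bar 110 mm long (along y), about 10 mm thick, 35 mm out from the front board's face and 40 mm above the bench. It too may be pushed; axes as drawer_floor.
- unit: Low wooden drawer unit fixed on the bench. Origin on the bench, middle of the carcass's front plane; x to the back, y left. Its top board is the shelf, 530 mm wide, 310 deep, underside 80 and top 100 mm above the bench. The black magnetic strip on the shelf's front edge is 460 mm wide, x -12 to 0 mm, 80 to 104 mm up. Stock stands on the shelf from 200 mm back, up to 175 mm above the bench.
- hinge_mid (a point): Middle of the flat grey steel parliament (H-shaped) hinge gripped by the strip left of centre: 100 mm wide, 80 to 156 mm above the bench, reaching 25 mm in front of the unit's front plane. To be left alone.
- pintle_mid (a point): Middle of the black forged iron gate pintle gripped by the strip right of centre: plate 100 mm wide, 36 high, with an upright pin 16 mm thick; 80 to 144 mm above the bench, reaching 52 mm in front of the unit's front plane. To be left alone.
- turn_mid (a point): Middle of the brass cupboard turn lying on the drawer floor: plate 70 x 40 x 4 mm (long along its x), round knob 32 mm across, 31 high in all, tongue sticking 12 mm out past the +y edge. The point is 15.5 mm above the floor.
- bolt_mid (a point): Middle of the galvanised coach bolt, nut on, lying on the drawer floor: 151 mm long (its x), head 36 mm across at its -x end, shank 16, square nut 24. The point is 18 mm above the floor. Bolt and turn lie one in the left, one in the right part of the drawer, either way round, at least 120 mm clear between them.
Things that resemble listed ones, but are neither listed nor needed, are in the scene too. Leave any turquoise look-alike of the part that bears bolt_mid alone.

How it is judged:
By the outcome, as a careful person would: the job done as asked, in the order asked, and still so for the second after the job is handed in, with the robot touching nothing.
It also fails if it takes over 54 s, if anything falls off the work surface, if the arm or the gripper's body presses on something with over 40 N, if the wrist force passes 120 N, or if a joint passes its speed limit or range.

### The arm

A 7-joint arm with a two-finger parallel gripper is mounted at the origin on the work surface. World frame = base frame: x ahead of the robot, y to its left, z up, the work surface at z = 0. Lengths are in mm, angles in rad, forces in N, time in s.
With the tool pointing down it reaches from about 400 to 900 mm from the base axis. Payload 5.5 kg.
Tool frame: the origin (TCP) lies at the centre of the arm's flange, where the gripper is bolted on; the fingertips stand 178 mm ahead of it and the grasp point (between the pads) lies ahead of it (robot.grip_point_offset is the z of the grasp point in the tool frame, in mm); z points along the fingers, y is the direction in which the jaws open and shut (so a half turn about z gives the same grasp; the last joint's range is limited). The gripper opens to 92 mm and grips with 3 to 60 N. Pads are 19 mm wide; open, the fingers measure 130 mm over their backs; the gripper's body (75 mm by 190 mm) begins 47 mm behind the grasp point.
Start: joints at [-0.946, 0.501, -0.427, 1.55, 0.221, 1.138, -0.21], TCP at [230.04, 607.929, 404.729] pointing down, gripper open.
Joint ranges: [-2.88, 2.88], [-0.31, 2.03], [-1.54, 1.56], [0.2, 2.42], [-1.41, 4.55], [0.19, 2.02], [-2.57, 2.57]. Speed limits (rad/s): [2.57, 2.57, 3.14, 3.14, 3.14, 3.14, 3.14].

### API

Orientations are given as a unit quaternion [w, x, y, z].
In Python, from station import robot, get_image, camera_model, job gives the robot as it stands. The module is installed in compiled form; this text tells all that it offers.
- The arm moves only by the tool move_arm, never from a script. Its argument "increments" is a list of rows, each an object with "grip": the closure, from 0 (fully open) to 1 (shut); "delta_pos": the shift along the tool's x, y, z in mm, a list of three; "twist": the turn about the tool's z in degrees. A call has exactly 10 rows; each row is the pose to reach, as a shift and turn from the pose commanded when the call began, along the tool's axes at that moment; what a row does not reach only later rows make up. A row lasts 1/10 s, in which the tool goes at most 50 mm and 8.59 degrees, less where a joint would pass 70% of its speed; a pose out of reach is approached as far as the arm can. A call with a gripper value outside its range is refused whole. The fingers move at their own pace and stop on an object; the grip force is fixed at half the most. Time passes only in rows, so rows that repeat a pose let the fingers close, or fill a call up. It gives the time, the measured TCP pose, the force and the opening at its end, in the units of the state.
- robot.get_state(): the state, without advancing time (a new reading comes with each control period).
- get_image(name): name is "side" or "top"; returns the picture (400x640x3 uint8, red, green, blue); there is no depth.
- camera_model(name): a dict with "mtx" (3x3 intrinsics, pixels), "D" ([k1, k2, p1, p2, k3] as OpenCV has them; the pictures are not rectified), "rvec" (rotation vector, rad) and "tvec" (3), from world to camera coordinates, as OpenCV has them. Camera axes: x right, y down, z forward; pixel columns grow to the right and rows downward; lengths in mm; the calibration is good to about 2 mm. A picture is of the moment at which its call begins. camera_model takes no time and is no camera call.
- job.close_job(): hands the job in, once; it reports no verdict.
The state is a dict: "time_s": time; "qpos": joint angles; "joint_vel": joint speeds; "effort": joint torques, N m; "ee_pos": TCP position; "tcp_rot": TCP orientation; "contact_force": force on the tool from outside, world axes, zero at the start; "ft_torque": the same for the moment, N m; "width": opening from 0.0 (shut) to 1.0 (fully open).
Only numpy, scipy, OpenCV 4.12 (cv2) and the standard library are available. Lean on these libraries where they do the work, as an engineer would, in place of code of your own. Each camera call takes 0.05 s, during which the arm holds its last target.

## Working session

There is one attempt and no reset: what is moved stays moved. The work goes in short steps, Python scripts to look and compute and a tool call to move; the robot and the scene stay as the last step left them, time stands still between calls to the robot, and variables do not carry over. Pictures are saved under pics/ and viewed, and the job is handed in when it is done.

Besides the shell and the picture viewer there is one more tool, called after "Request:" in YAML: its name, and indented under it one key for each argument. move_arm: Moves the arm, as the interface text tells. Its arguments: {"type":"object","properties":{"increments":{"type":"array","items":{"type":"object","properties":{"grip":{"type":"number"},"delta_pos":{"type":"array","items":{"type":"number"}},"twist":{"type":"number"}}}}},"required":["increments"]}

```bash
mkdir -p pics; python3 - <<'E'
from station import robot,get_image,camera_model,job
import cv2,numpy as np
s=robot.get_state();print(s);print(robot.grip_point_offset)
for n in("side","top"):
    im=get_image(n);cv2.imwrite(f"pics/{n}0.png",im[:,:,::-1]);print(n,camera_model(n))
E
```

```text
{'time_s': 0.0, 'qpos': array([-0.9458004 ,  0.50185608, -0.42676877,  1.55143792,  0.22084615,
        1.13830789, -0.21032069]), 'joint_vel': array([ 0.00122802,  0.00010157,  0.00088676, -0.0003246 ,  0.00082273,
        0.00238354, -0.00064276]), 'effort': array([ 2.35522939e-04, -5.66593266e+01, -5.81616417e+00, -2.79098350e+01,
       -6.85943943e-02,  3.09939170e-02,  1.82585818e-04]), 'ee_pos': array([230.01789207, 607.56576858, 403.6759143 ]), 'tcp_rot': array([-1.83117792e-04,  1.79897388e-01,  9.83684901e-01, -9.55207073e-04]), 'contact_force': array([0.31641121, 0.12906542, 0.54102778]), 'ft_torque': array([ 0.02398483,  0.01183004, -0.00322264]), 'width': 0.9991265847102812}
159.20000000000002
side {'mtx': array([[413.81560361,   0.        , 325.0052644 ],
       [  0.        , 413.81560361, 197.76234832],
       [  0.        ,   0.        ,   1.        ]]), 'D': array([-0.01002805,  0.        ,  0.        ,  0.        ,  0.        ]), 'rvec': array([ 2.42068753, -0.12412002,  0.05085358]), 'tvec': array([-493.01898691,  143.35304488, 1259.21535738])}
top {'mtx': array([[365.93890293,   0.        , 315.37156979],
       [  0.        , 365.93890293, 195.26060815],
       [  0.        ,   0.        ,   1.        ]]), 'D': array([-0.06175868,  0.        ,  0.        ,  0.        ,  0.        ]), 'rvec': array([ 2.04530768, -2.18599345,  0.21846088]), 'tvec': array([100.31115422, 519.90661351, 978.31435407])}
```

View pics/side0.png

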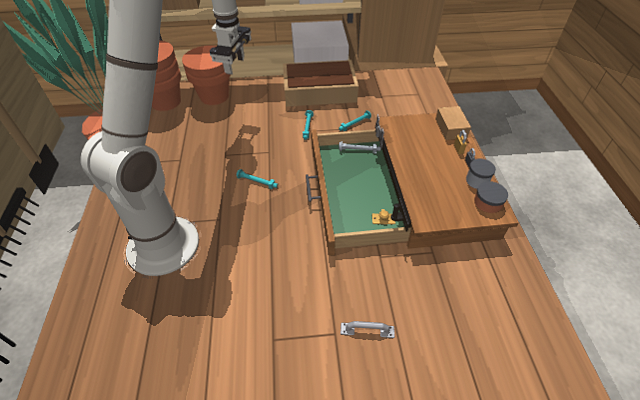

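View pics/top0.png

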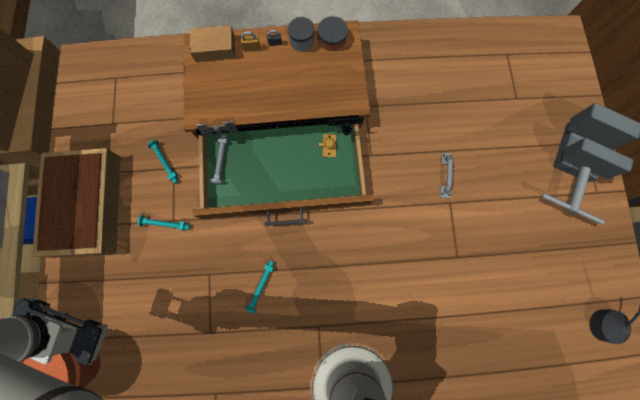

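The side view shows the robot on the left, the drawer at (365,185), and the handle at (368,330). In the top view the handle is at (447,175), the bolt at (220,160) and the turn at (329,145). Next I'll crop in and measure.

```bash
cat > h.py <<'E'
import cv2,numpy as np
from station import camera_model
def cam(n):
    c=camera_model(n);R=cv2.Rodrigues(np.array(c['rvec']))[0];return c,R,np.array(c['tvec']).reshape(3)
def ray(n,p):
    c,R,t=cam(n);u=cv2.undistortPoints(np.array([[p]],float),c['mtx'],c['D'])[0,0]
    return -R.T@t, R.T@np.array([u[0],u[1],1.])
def onz(n,p,z):
    o,d=ray(n,p);return o+d*(z-o[2])/d[2]
def tri(ps,pt):
    o1,d1=ray("side",ps);o2,d2=ray("top",pt)
    A=np.stack([d1,-d2],1);k=np.linalg.lstsq(A,o2-o1,rcond=None)[0]
    a=o1+k[0]*d1;b=o2+k[1]*d2;return (a+b)/2,np.linalg.norm(a-b)
def proj(n,P):
    c=camera_model(n);return cv2.projectPoints(np.array(P,float).reshape(-1,3),c['rvec'],c['tvec'],c['mtx'],c['D'])[0].reshape(-1,2)
E
python3 - <<'E'
import cv2
t=cv2.imread('pics/top0.png');s=cv2.imread('pics/side0.png')
def c(im,x0,y0,x1,y1,k,n): cv2.imwrite(n,cv2.resize(im[y0:y1,x0:x1],None,fx=k,fy=k,interpolation=cv2.INTER_CUBIC))
c(t,180,110,380,230,4,'pics/a1.png');c(t,420,140,480,210,8,'pics/a2.png')
c(s,300,110,430,250,4,'pics/a3.png');c(s,330,310,410,350,8,'pics/a4.png')
E
```

```text
(no output)
```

View pics/a1.png

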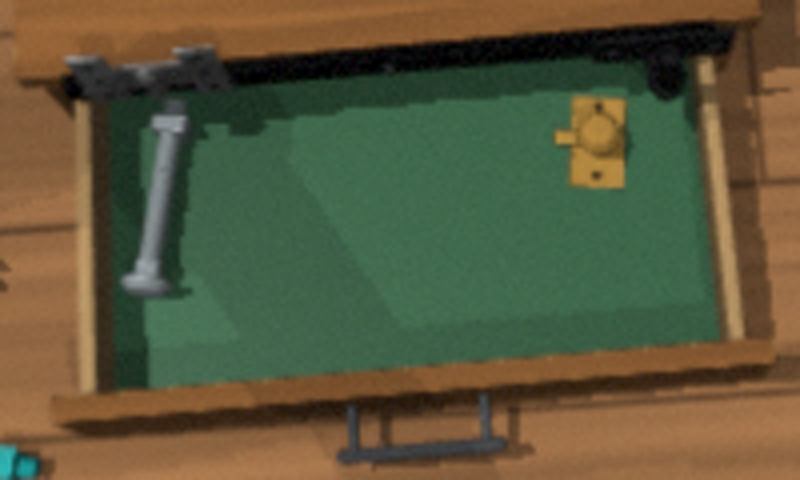

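View pics/a2.png

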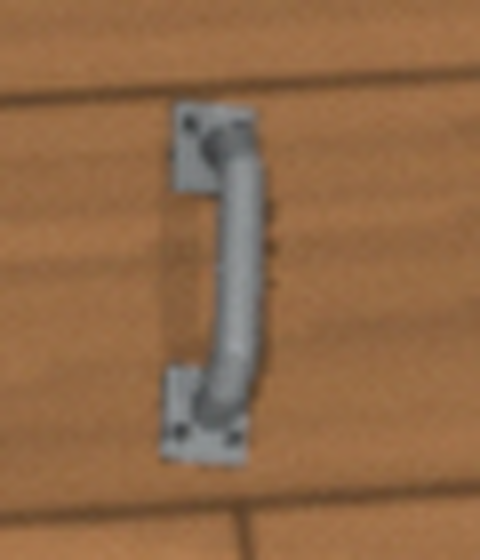

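View pics/a3.png

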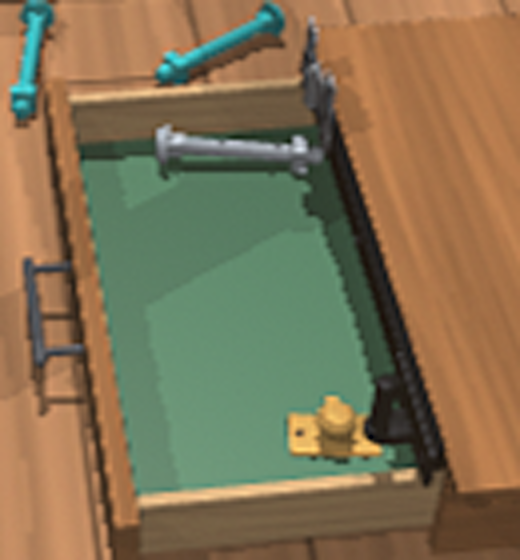

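View pics/a4.png

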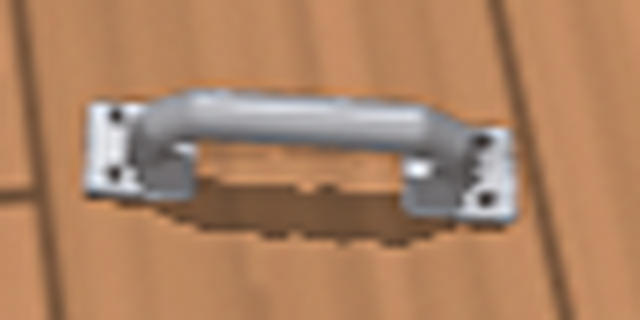

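The crops give the corners. Handle feet run from (441.5,152.8) to (450.4,198.1) in the top view. The drawer front's outer top corners are near (193,214) and (373,202).

```bash
python3 - <<'E'
from h import *
np.set_printoptions(precision=1,suppress=True)
def T(x,y,k,x0,y0): return ((x+.5)/k-.5+x0,(y+.5)/k-.5+y0)
for n in("side","top"): print(n,ray(n,(320,200))[0])
a2=lambda x,y:T(x,y,8,420,140);a4=lambda x,y:T(x,y,8,330,310);a1=lambda x,y:T(x,y,4,180,110);a3=lambda x,y:T(x,y,4,300,110)
H=[onz("top",a2(*p),6) for p in[(172,102),(256,108),(160,460),(244,466)]];print("H top",np.array(H),np.mean(H,0))
S=[onz("side",a4(*p),6) for p in[(87,100),(515,126)]];print("side",np.array(S), onz("side",a4(85,192),3),onz("side",a4(515,218),3))
# bar: ends of level grip
print("bar mid top",onz("top",a2(240,270),34),"side",onz("side",a4(305,115),34), tri(a4(305,115),a2(242,270)))
# drawer
print("front outer top L,R (top cam)",onz("top",a1(53,400),78),onz("top",a1(773,345),78))
print("front side view near R corner",onz("side",a3(112,525),78),onz("side",a3(48,85),78))
print("pull ends top",onz("top",a1(340,458),40),onz("top",a1(503,442),40))
print("pull ends side",onz("side",a3(28,262),40),onz("side",a3(38,360),40))
print("bolt ends top",onz("top",a1(148,285),40),onz("top",a1(175,110),40))
print("bolt side",onz("side",a3(165,148),40),onz("side",a3(318,155),40))
print("turn plate top",[onz("top",a1(*p),26) for p in[(572,96),(626,98),(571,187),(625,188),(556,137)]])
print("carcass front: shelf front edge top z100", onz("top",a1(20,80),100),onz("top",a1(760,20),100))
print("strip bottom ends side", onz("side",a3(430,482),80))
print("side walls inner top z72:",onz("top",a1(97,390),72),onz("top",a1(105,100),72),onz("top",a1(728,345),72),onz("top",a1(700,75),72))
E
```

```text
side [ 412.6 -767.6 1043.9]
top [ 318.9   76.3 1063. ]
H top [[ 642.6 -325.5    6. ]
 [ 638.2 -357.5    6. ]
 [ 505.  -301.8    6. ]
 [ 500.6 -333.1    6. ]] [ 571.6 -329.5    6. ]
side [[ 505.1 -303.3    6. ]
 [ 643.8 -326.6    6. ]] [ 500.7 -333.1    3. ] [ 637.9 -356.     3. ]
bar mid top [ 568.5 -331.1   34. ] side [ 571.4 -328.    34. ] (array([ 569.1, -330.1,   38.2]), np.float64(3.2718773952284486))
front outer top L,R (top cam) [502.5 404.3  78. ] [508.  -91.8  78. ]
front side view near R corner [493.5 -90.7  78. ] [488.  395.9  78. ]
pull ends top [454.9 213.4  40. ] [458.6  98.2  40. ]
pull ends side [455.1 212.4  40. ] [454.9 102.2  40. ]
bolt ends top [589.5 347.6  40. ] [722.1 326.3  40. ]
bolt side [588.9 343.3  40. ] [724.8 320.3  40. ]
turn plate top [array([717.9,  31.1,  26. ]), array([713.6,  -9.2,  26. ]), array([646.7,  36.8,  26. ]), array([643.3,  -3. ,  26. ]), array([686.3,  45.2,  26. ])]
carcass front: shelf front edge top z100 [729.  421.6 100. ] [ 737.5 -102.2  100. ]
strip bottom ends side [726.7 -77.8  80. ]
side walls inner top z72: [508.7 375.5  72. ] [720.8 369.2  72. ] [511.2 -61.7  72. ] [710.1 -60.   72. ]
```

Handle centre is about (571.6,-329.5), yaw -9.9°, and both views agree to within 2 mm. The drawer's yaw is about 0.7°, with its front face at x≈491, centre y≈156 and strip front at x≈723. The space between the bolt (y>320) and the turn (y<45) is free. I'll place the handle lengthwise along x, at about (600,185).

```bash
cat > d.py <<'E'
import sys,numpy as np
from scipy.spatial.transform import Rotation as Rn
from station import robot
s=robot.get_state();q=s['tcp_rot'];R=Rn.from_quat([q[1],q[2],q[3],q[0]]).as_matrix()
np.set_printoptions(precision=2,suppress=True)
print("t",s['time_s'],"pos",s['ee_pos'],"yaw of tool y",np.degrees(np.arctan2(R[1,1],R[0,1])),"tilt",R[:,2],"w",s['width'],"F",s['contact_force'],"q",s['qpos'])
for a in sys.argv[1:]:
    p=np.array(eval(a),float);print(a,R.T@(p-s['ee_pos']))
E
python3 d.py 480,250,405 572,-329,405
```

```text
t 0.1 pos [229.98 607.6  403.76] yaw of tool y 69.27426960605175 tilt [-0. -0. -1.] w 0.9994513256159262 F [ 0.08 -0.06  0.57] q [-0.95  0.5  -0.43  1.55  0.22  1.14 -0.21]
480,250,405 [-360.39 -245.98   -0.81]
572,-329,405 [-651.34 -754.95    0.09]
```

Request:
move_arm:
  increments:
    - {"grip": 0,"delta_pos": [-36,-25,0],"twist": -1}
    - {"grip": 0,"delta_pos": [-72,-49,0],"twist": -2}
    - {"grip": 0,"delta_pos": [-108,-74,0],"twist": -3}
    - {"grip": 0,"delta_pos": [-144,-98,0],"twist": -4}
    - {"grip": 0,"delta_pos": [-180,-123,0],"twist": -5}
    - {"grip": 0,"delta_pos": [-216,-148,0],"twist": -6}
    - {"grip": 0,"delta_pos": [-252,-172,0],"twist": -7}
    - {"grip": 0,"delta_pos": [-288,-197,0],"twist": -8}
    - {"grip": 0,"delta_pos": [-324,-221,0],"twist": -9}
    - {"grip": 0,"delta_pos": [-360,-246,0],"twist": -10.8}

```text
time_s: 1.1
ee_pos: [480.3, 248.8, 404.5]
tcp_rot: [-0.0, 0.086, 0.996, -0.0]
contact_force: [0.8, 0.4, 0.5]
width: 1.0
```

```bash
python3 d.py 530,-100,405 572,-329,405
```

```text
t 1.1 pos [480.28 248.82 404.53] yaw of tool y 80.13302925498236 tilt [-0. -0. -1.] w 1.0004728076762206 F [0.81 0.42 0.54] q [-0.25  0.29 -0.33  1.83  0.11  1.04  0.78]
530,-100,405 [-108.76 -335.15   -0.46]
572,-329,405 [-189.38 -553.56   -0.45]
```

Request:
move_arm:
  increments:
    - {"grip": 0,"delta_pos": [-14,-42,0],"twist": 0}
    - {"grip": 0,"delta_pos": [-28,-84,0],"twist": 0}
    - {"grip": 0,"delta_pos": [-42,-126,0],"twist": 0}
    - {"grip": 0,"delta_pos": [-56,-168,0],"twist": 0}
    - {"grip": 0,"delta_pos": [-70,-210,0],"twist": 0}
    - {"grip": 0,"delta_pos": [-84,-252,0],"twist": 0}
    - {"grip": 0,"delta_pos": [-98,-294,0],"twist": 0}
    - {"grip": 0,"delta_pos": [-112,-336,0],"twist": 0}
    - {"grip": 0,"delta_pos": [-126,-378,0],"twist": 0}
    - {"grip": 0,"delta_pos": [-140,-420,0],"twist": 0}

```text
time_s: 2.1
ee_pos: [545.0, -189.1, 404.4]
tcp_rot: [-0.0, 0.086, 0.996, 0.0]
contact_force: [1.6, -0.1, 0.0]
width: 0.999
```

```bash
python3 d.py 571,-330,260
```

```text
t 2.1 pos [ 544.98 -189.1   404.4 ] yaw of tool y 80.08299245597132 tilt [-0.  0. -1.] w 0.9985845733854612 F [ 1.57 -0.06  0.03] q [ 0.35  0.34 -0.08  1.75  0.03  1.05  1.66]
571,-330,260 [ -49.98 -134.33  144.37]
```

Request:
move_arm:
  increments:
    - {"grip": 0,"delta_pos": [-13,-34,20],"twist": 0}
    - {"grip": 0,"delta_pos": [-26,-68,45],"twist": 0}
    - {"grip": 0,"delta_pos": [-38,-100,75],"twist": 0}
    - {"grip": 0,"delta_pos": [-45,-120,100],"twist": 0}
    - {"grip": 0,"delta_pos": [-50,-131,125],"twist": 0}
    - {"grip": 0,"delta_pos": [-50,-133,140],"twist": 0}
    - {"grip": 0,"delta_pos": [-50,-133,144],"twist": 0}
    - {"grip": 0,"delta_pos": [-50,-133,144],"twist": 0}
    - {"grip": 0,"delta_pos": [-50,-133,144],"twist": 0}
    - {"grip": 0,"delta_pos": [-50,-133,144],"twist": 0}

```text
time_s: 3.1
ee_pos: [572.3, -326.4, 262.4]
tcp_rot: [0.001, 0.086, 0.996, -0.0]
contact_force: [-0.5, -0.3, 0.4]
width: 1.0
```

```bash
python3 d.py 571.5,-329.5,194; python3 - <<'E'
from station import get_image
import cv2
im=get_image("side")[:,:,::-1];cv2.imwrite("pics/s1.png",cv2.resize(im[220:400,280:480],None,fx=4,fy=3.3))
E
```

```text
t 3.1 pos [ 572.32 -326.39  262.42] yaw of tool y 80.14750988448093 tilt [ 0. -0. -1.] w 1.0003461211484166 F [-0.47 -0.25  0.39] q [ 0.5   0.64 -0.04  1.64  0.03  0.86  1.86]
571.5,-329.5,194 [ 0.45 -3.17 68.42]
```

View pics/s1.png

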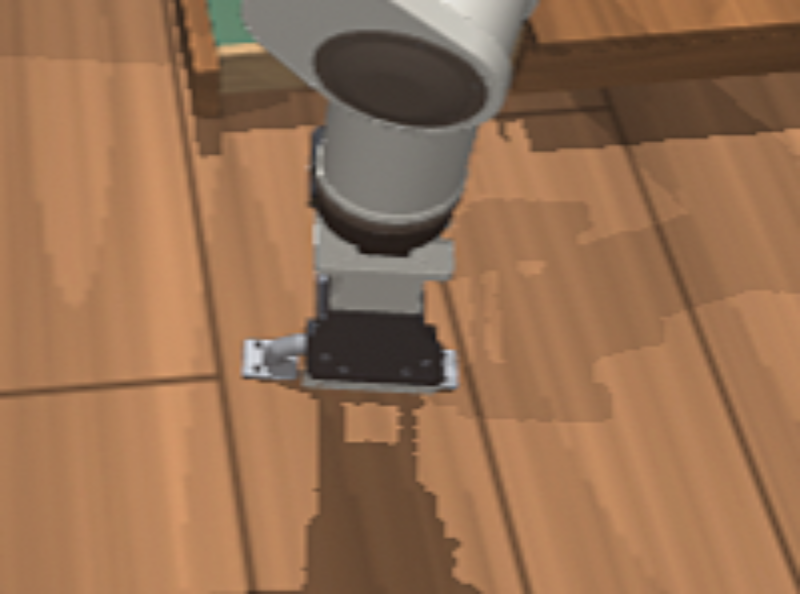

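The gripper is in line above the bow, centred on the bar near (375,355) of the crop. Next is the descent.

Request:
move_arm:
  increments:
    - {"grip": 0,"delta_pos": [0,-1,12],"twist": 0}
    - {"grip": 0,"delta_pos": [0,-2,26],"twist": 0}
    - {"grip": 0,"delta_pos": [0,-2,40],"twist": 0}
    - {"grip": 0,"delta_pos": [0,-2,52],"twist": 0}
    - {"grip": 0,"delta_pos": [0,-2,60],"twist": 0}
    - {"grip": 0,"delta_pos": [0,-2,65],"twist": 0}
    - {"grip": 0,"delta_pos": [0,-2,67],"twist": 0}
    - {"grip": 0,"delta_pos": [0,-2,67],"twist": 0}
    - {"grip": 0,"delta_pos": [0,-2,67],"twist": 0}
    - {"grip": 0,"delta_pos": [0,-2,67],"twist": 0}

```text
time_s: 4.15
ee_pos: [571.5, -329.1, 194.4]
tcp_rot: [0.001, 0.087, 0.996, -0.0]
contact_force: [-0.8, -0.5, -0.6]
width: 0.999
```

```bash
python3 d.py 571.5,-329.5,194
```

```text
t 4.15 pos [ 571.46 -329.13  194.37] yaw of tool y 80.07389950358701 tilt [ 0. -0. -1.] w 0.9991864443945973 F [-0.76 -0.52 -0.58] q [ 0.51  0.73 -0.03  1.66  0.03  0.75  1.85]
571.5,-329.5,194 [-0.1  -0.35  0.37]
```

Request:
move_arm:
  increments:
    - {"grip": 0.3,"delta_pos": [0,0,0],"twist": 0}
    - {"grip": 0.6,"delta_pos": [0,0,0],"twist": 0}
    - {"grip": 0.75,"delta_pos": [0,0,0],"twist": 0}
    - {"grip": 0.85,"delta_pos": [0,0,0],"twist": 0}
    - {"grip": 1,"delta_pos": [0,0,0],"twist": 0}
    - {"grip": 1,"delta_pos": [0,0,0],"twist": 0}
    - {"grip": 1,"delta_pos": [0,0,0],"twist": 0}
    - {"grip": 1,"delta_pos": [0,0,0],"twist": 0}
    - {"grip": 1,"delta_pos": [0,0,0],"twist": 0}
    - {"grip": 1,"delta_pos": [0,0,0],"twist": 0}

```text
time_s: 5.15
ee_pos: [571.1, -329.1, 193.7]
tcp_rot: [-0.0, 0.087, 0.996, -0.0]
contact_force: [-0.3, -2.0, 0.7]
width: 0.179
```

```bash
python3 d.py
```

```text
t 5.15 pos [ 571.13 -329.05  193.7 ] yaw of tool y 80.0709223940394 tilt [-0. -0. -1.] w 0.17882183908798316 F [-0.3  -1.96  0.73] q [ 0.51  0.73 -0.03  1.66  0.03  0.75  1.85]
```

Request:
move_arm:
  increments:
    - {"grip": 1,"delta_pos": [0,0,-5],"twist": 0}
    - {"grip": 1,"delta_pos": [0,0,-15],"twist": 0}
    - {"grip": 1,"delta_pos": [0,0,-33],"twist": 0}
    - {"grip": 1,"delta_pos": [0,0,-55],"twist": 0}
    - {"grip": 1,"delta_pos": [0,0,-80],"twist": 0}
    - {"grip": 1,"delta_pos": [0,0,-105],"twist": 0}
    - {"grip": 1,"delta_pos": [0,0,-127],"twist": 0}
    - {"grip": 1,"delta_pos": [0,0,-142],"twist": 0}
    - {"grip": 1,"delta_pos": [0,0,-150],"twist": 0}
    - {"grip": 1,"delta_pos": [0,0,-150],"twist": 0}

```text
time_s: 6.15
ee_pos: [571.4, -329.2, 345.4]
tcp_rot: [0.001, 0.087, 0.996, -0.0]
contact_force: [0.4, -0.1, -1.4]
width: 0.16
```

```bash
python3 d.py 596,185,345; python3 - <<'E'
from station import get_image
import cv2
im=get_image("side")[:,:,::-1];cv2.imwrite("pics/s2.png",cv2.resize(im[200:380,280:480],None,fx=4,fy=3.3))
E
```

```text
t 6.15 pos [ 571.43 -329.16  345.35] yaw of tool y 80.0729158539359 tilt [ 0. -0. -1.] w 0.16003560288184568 F [ 0.39 -0.11 -1.44] q [ 0.51  0.54 -0.04  1.59  0.02  1.01  1.86]
596,185,345 [ 64.44 510.7   -0.2 ]
```

View pics/s2.png

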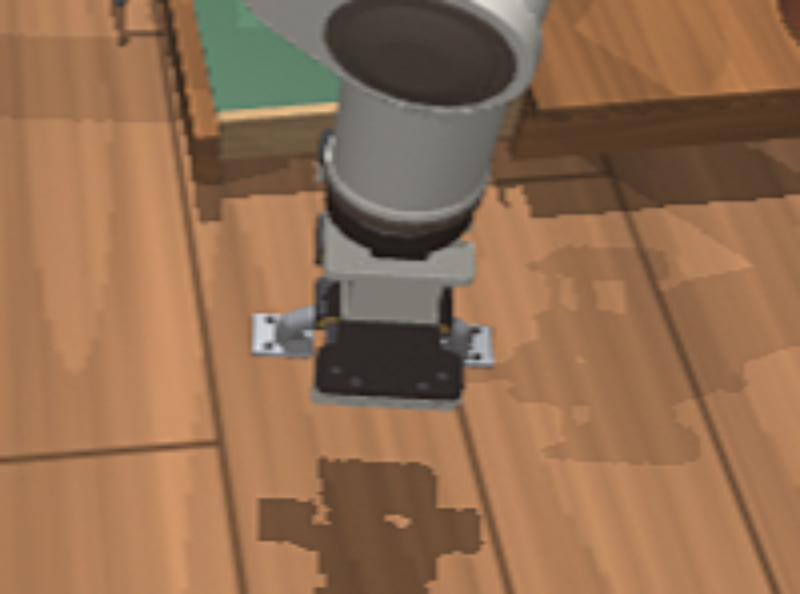

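The handle is lifted level, with its feet visible either side of the fingers at about (280,333) and (470,345) of the crop. The width reading dropped a little, so I'll check the foot height for slip.

```bash
python3 d.py; python3 - <<'E'
from h import *
np.set_printoptions(precision=1,suppress=True)
f=lambda x,y:((x+.5)/4-.5+280,(y+.5)/3.3-.5+200)
for z in(150,157.5,165):
  a=onz("side",f(252,315),z);b=onz("side",f(492,326),z);print(z,a,b,np.linalg.norm(a-b))
E
```

```text
t 6.2 pos [ 571.01 -328.96  343.89] yaw of tool y 80.07053351711374 tilt [ 0. -0. -1.] w 0.16475623434774575 F [-0.27 -0.03 -2.75] q [ 0.51  0.54 -0.04  1.59  0.02  1.01  1.86]
150 [ 506.1 -301.1  150. ] [ 646.4 -324.3  150. ] 142.20876690734676
157.5 [ 505.3 -305.   157.5] [ 644.4 -328.   157.5] 141.01561586083633
165 [ 504.5 -309.   165. ] [ 642.5 -331.8  165. ] 139.822464814326
```

Request:
move_arm:
  increments:
    - {"grip": 1,"delta_pos": [3,20,0],"twist": 0}
    - {"grip": 1,"delta_pos": [7,55,0],"twist": -1}
    - {"grip": 1,"delta_pos": [12,95,0],"twist": -2}
    - {"grip": 1,"delta_pos": [17,135,0],"twist": -3}
    - {"grip": 1,"delta_pos": [22,175,0],"twist": -4}
    - {"grip": 1,"delta_pos": [27,215,0],"twist": -5}
    - {"grip": 1,"delta_pos": [32,255,0],"twist": -6}
    - {"grip": 1,"delta_pos": [37,295,0],"twist": -7}
    - {"grip": 1,"delta_pos": [42,335,0],"twist": -8}
    - {"grip": 1,"delta_pos": [47,375,0],"twist": -9}

```text
time_s: 7.2
ee_pos: [588.3, 51.1, 342.3]
tcp_rot: [-0.001, 0.007, 1.0, 0.0]
contact_force: [0.6, 0.6, -2.7]
width: 0.166
```

```bash
python3 d.py 596,185,345
```

```text
t 7.2 pos [588.34  51.08 342.31] yaw of tool y 89.16533617603879 tilt [-0.  0. -1.] w 0.16600823297135014 F [ 0.56  0.63 -2.73] q [ 0.    0.44 -0.17  1.77  0.09  0.95  1.35]
596,185,345 [ -5.7  134.02  -2.68]
```

Request:
move_arm:
  increments:
    - {"grip": 1,"delta_pos": [-1,35,0],"twist": -0.5}
    - {"grip": 1,"delta_pos": [-3,70,0],"twist": -1}
    - {"grip": 1,"delta_pos": [-5,100,0],"twist": -1.5}
    - {"grip": 1,"delta_pos": [-7,122,0],"twist": -1.5}
    - {"grip": 1,"delta_pos": [-8,132,10],"twist": -1.5}
    - {"grip": 1,"delta_pos": [-8,134,25],"twist": -1.5}
    - {"grip": 1,"delta_pos": [-8,134,36],"twist": -1.5}
    - {"grip": 1,"delta_pos": [-8,134,40],"twist": -1.5}
    - {"grip": 1,"delta_pos": [-8,134,40],"twist": -1.5}
    - {"grip": 1,"delta_pos": [-8,134,40],"twist": -1.5}

```text
time_s: 8.2
ee_pos: [600.0, 181.2, 303.7]
tcp_rot: [0.0, -0.004, 1.0, -0.0]
contact_force: [0.8, 0.2, -2.3]
width: 0.162
```

```bash
python3 d.py 598,185,216.5; python3 - <<'E'
from station import get_image
import cv2
im=get_image("side")[:,:,::-1];cv2.imwrite("pics/s3.png",cv2.resize(im[60:260,280:480],None,fx=3,fy=3))
im=get_image("top")[:,:,::-1];cv2.imwrite("pics/t3.png",cv2.resize(im[90:240,180:400],None,fx=3.5,fy=3.5))
E
```

```text
t 8.2 pos [600.01 181.19 303.73] yaw of tool y 90.47346895697392 tilt [ 0. -0. -1.] w 0.16196365267482313 F [ 0.84  0.21 -2.27] q [-0.19  0.54 -0.2   1.7   0.13  0.91  1.14]
598,185,216.5 [ 1.98  3.86 87.23]
```

View pics/s3.png

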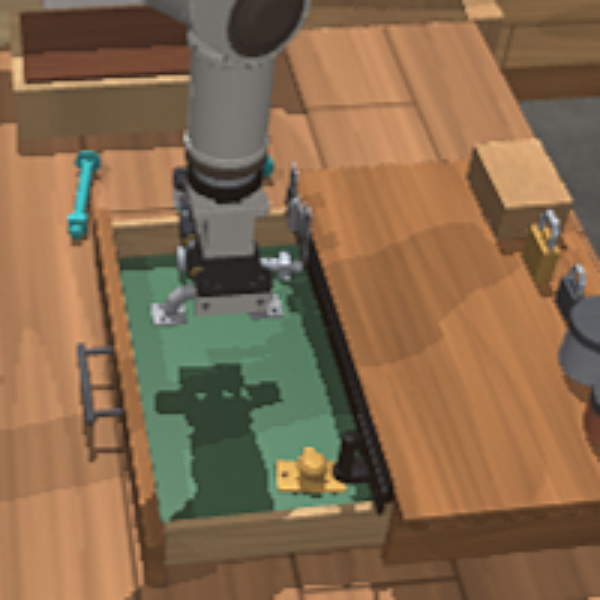

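View pics/t3.png

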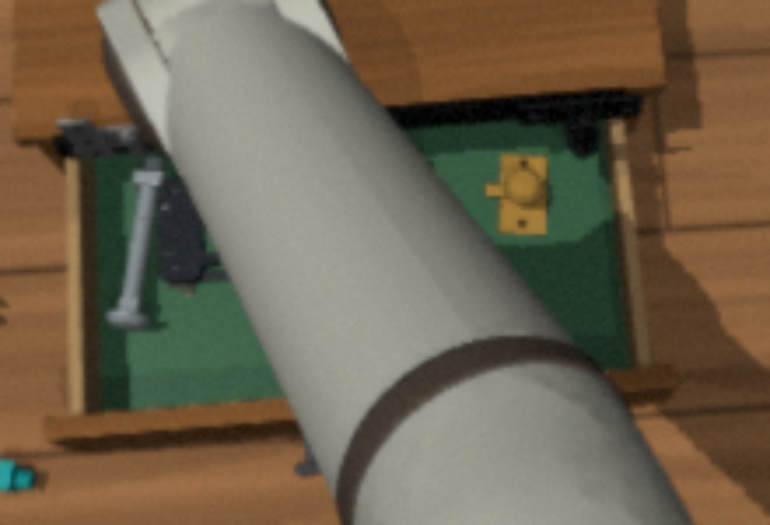

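The handle hangs level over the empty green floor, with feet at (168,315) and (270,305) in the side crop. It is well clear of the turn, bolt, pintle and hinge. I'll descend in stages.

Request:
move_arm:
  increments:
    - {"grip": 1,"delta_pos": [0,-1,8],"twist": 0}
    - {"grip": 1,"delta_pos": [1,-2,20],"twist": 0}
    - {"grip": 1,"delta_pos": [1,-3,34],"twist": 0}
    - {"grip": 1,"delta_pos": [1,-3,48],"twist": 0}
    - {"grip": 1,"delta_pos": [1,-3,60],"twist": 0}
    - {"grip": 1,"delta_pos": [1,-3,69],"twist": 0}
    - {"grip": 1,"delta_pos": [1,-3,75],"twist": 0}
    - {"grip": 1,"delta_pos": [1,-3,79],"twist": 0}
    - {"grip": 1,"delta_pos": [1,-3,80],"twist": 0}
    - {"grip": 1,"delta_pos": [1,-3,80],"twist": 0}

```text
time_s: 9.3
ee_pos: [598.9, 179.4, 223.9]
tcp_rot: [0.0, -0.005, 1.0, 0.0]
contact_force: [0.7, -0.2, -2.0]
width: 0.164
```

```bash
python3 d.py 598,177,216; python3 - <<'E'
from station import get_image
import cv2
im=get_image("side")[:,:,::-1];cv2.imwrite("pics/s4.png",cv2.resize(im[100:260,300:440],None,fx=4,fy=3.7))
E
```

```text
t 9.3 pos [598.87 179.45 223.94] yaw of tool y 90.57590882642525 tilt [ 0.  0. -1.] w 0.16445063311491084 F [ 0.68 -0.23 -2.01] q [-0.2   0.65 -0.18  1.74  0.15  0.77  1.12]
598,177,216 [ 0.9  -2.44  7.94]
```

View pics/s4.png

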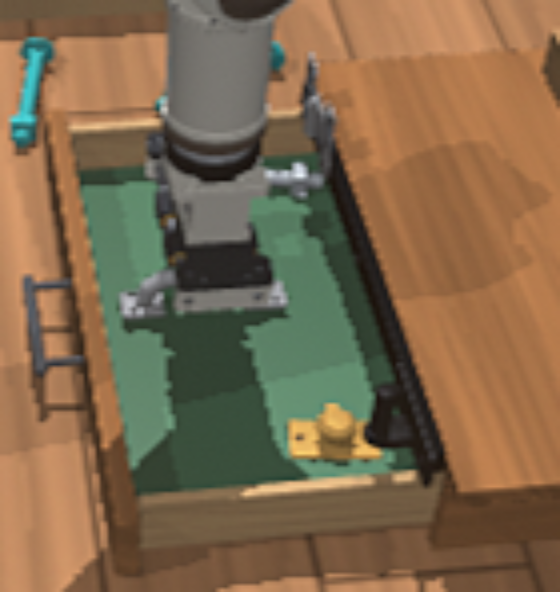

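It is about 8 mm above the floor and clear of everything. I'll lower it slowly.

Request:
move_arm:
  increments:
    - {"grip": 1,"delta_pos": [0,0,1],"twist": 0}
    - {"grip": 1,"delta_pos": [0,0,2],"twist": 0}
    - {"grip": 1,"delta_pos": [0,0,3],"twist": 0}
    - {"grip": 1,"delta_pos": [0,0,4],"twist": 0}
    - {"grip": 1,"delta_pos": [0,0,5],"twist": 0}
    - {"grip": 1,"delta_pos": [0,0,5.5],"twist": 0}
    - {"grip": 1,"delta_pos": [0,0,6],"twist": 0}
    - {"grip": 1,"delta_pos": [0,0,6.5],"twist": 0}
    - {"grip": 1,"delta_pos": [0,0,7],"twist": 0}
    - {"grip": 1,"delta_pos": [0,0,7],"twist": 0}

```text
time_s: 10.35
ee_pos: [598.6, 179.3, 216.6]
tcp_rot: [-0.0, -0.005, 1.0, 0.0]
contact_force: [-0.6, 0.6, -2.1]
width: 0.162
```

```bash
python3 d.py
```

```text
t 10.35 pos [598.65 179.34 216.63] yaw of tool y 90.57571437596542 tilt [-0.  0. -1.] w 0.16152926282978047 F [-0.63  0.62 -2.09] q [-0.2   0.66 -0.18  1.74  0.16  0.75  1.12]
```

Request:
move_arm:
  increments:
    - {"grip": 1,"delta_pos": [0,0,0.3],"twist": 0}
    - {"grip": 1,"delta_pos": [0,0,0.6],"twist": 0}
    - {"grip": 1,"delta_pos": [0,0,0.9],"twist": 0}
    - {"grip": 1,"delta_pos": [0,0,1.2],"twist": 0}
    - {"grip": 1,"delta_pos": [0,0,1.5],"twist": 0}
    - {"grip": 1,"delta_pos": [0,0,1.5],"twist": 0}
    - {"grip": 1,"delta_pos": [0,0,1.5],"twist": 0}
    - {"grip": 1,"delta_pos": [0,0,1.5],"twist": 0}
    - {"grip": 1,"delta_pos": [0,0,1.5],"twist": 0}
    - {"grip": 1,"delta_pos": [0,0,1.5],"twist": 0}

```text
time_s: 11.35
ee_pos: [598.7, 179.2, 215.6]
tcp_rot: [0.0, -0.005, 1.0, -0.0]
contact_force: [-2.5, -2.2, 6.0]
width: 0.167
```

```bash
python3 d.py
```

```text
t 11.35 pos [598.73 179.2  215.56] yaw of tool y 90.56353771317006 tilt [ 0. -0. -1.] w 0.16735504104313118 F [-2.45 -2.21  6.04] q [-0.2   0.66 -0.18  1.74  0.16  0.75  1.12]
```

Contact is made, about 6 N at the expected height of 215.6. Releasing.

Request:
move_arm:
  increments:
    - {"grip": 0.8,"delta_pos": [0,0,0],"twist": 0}
    - {"grip": 0.7,"delta_pos": [0,0,0],"twist": 0}
    - {"grip": 0.6,"delta_pos": [0,0,0],"twist": 0}
    - {"grip": 0.5,"delta_pos": [0,0,0],"twist": 0}
    - {"grip": 0.4,"delta_pos": [0,0,0],"twist": 0}
    - {"grip": 0.3,"delta_pos": [0,0,0],"twist": 0}
    - {"grip": 0.2,"delta_pos": [0,0,0],"twist": 0}
    - {"grip": 0.1,"delta_pos": [0,0,0],"twist": 0}
    - {"grip": 0,"delta_pos": [0,0,0],"twist": 0}
    - {"grip": 0,"delta_pos": [0,0,0],"twist": 0}

```text
time_s: 12.35
ee_pos: [598.7, 179.3, 215.2]
tcp_rot: [-0.0, -0.005, 1.0, 0.0]
contact_force: [-0.1, -0.7, -0.1]
width: 0.933
```

```bash
python3 d.py
```

```text
t 12.35 pos [598.69 179.32 215.19] yaw of tool y 90.57746380911058 tilt [-0.  0. -1.] w 0.9330924258653391 F [-0.11 -0.72 -0.05] q [-0.2   0.66 -0.18  1.74  0.16  0.75  1.12]
```

Request:
move_arm:
  increments:
    - {"grip": 0,"delta_pos": [0,0,-4],"twist": 0}
    - {"grip": 0,"delta_pos": [0,0,-12],"twist": 0}
    - {"grip": 0,"delta_pos": [0,0,-25],"twist": 0}
    - {"grip": 0,"delta_pos": [0,0,-45],"twist": 0}
    - {"grip": 0,"delta_pos": [0,0,-70],"twist": 0}
    - {"grip": 0,"delta_pos": [0,0,-95],"twist": 0}
    - {"grip": 0,"delta_pos": [0,0,-118],"twist": 0}
    - {"grip": 0,"delta_pos": [0,0,-135],"twist": 0}
    - {"grip": 0,"delta_pos": [0,0,-145],"twist": 0}
    - {"grip": 0,"delta_pos": [0,0,-145],"twist": 0}

```text
time_s: 13.35
ee_pos: [599.2, 179.5, 362.7]
tcp_rot: [0.002, -0.005, 1.0, 0.001]
contact_force: [0.5, -0.0, -0.2]
width: 0.998
```

```bash
python3 d.py 425,157,360; python3 - <<'E'
from station import get_image
import cv2
im=get_image("side")[:,:,::-1];cv2.imwrite("pics/s5.png",cv2.resize(im[80:260,290:450],None,fx=4,fy=3.3))
E
```

```text
t 13.35 pos [599.24 179.54 362.72] yaw of tool y 90.57021277192736 tilt [ 0.  0. -1.] w 0.9977762612284254 F [ 0.45 -0.   -0.21] q [-0.18  0.47 -0.21  1.66  0.11  1.01  1.16]
425,157,360 [174.46 -20.8    2.02]
```

View pics/s5.png

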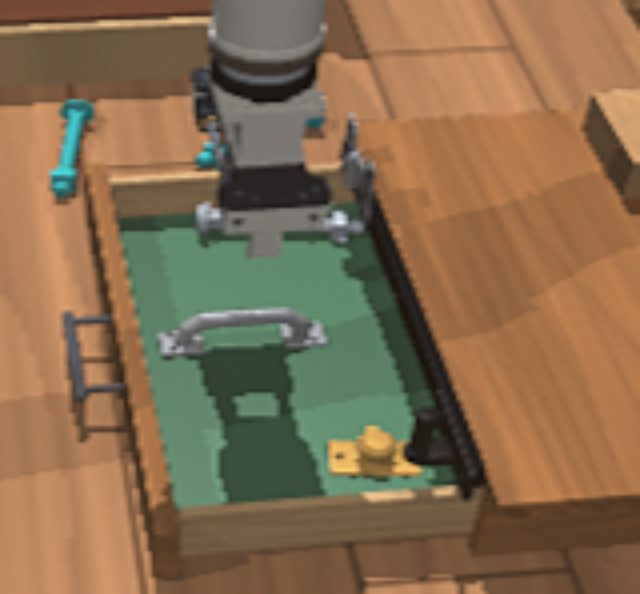

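The handle stands on both feet on bare floor, bow at (240,320), feet at (180,345) and (305,340) of the crop. The bolt and turn are unmoved. Now I'll back off to in front of the pull.

Request:
move_arm:
  increments:
    - {"grip": 0.1,"delta_pos": [12,-2,0],"twist": 0}
    - {"grip": 0.3,"delta_pos": [35,-6,0],"twist": 0}
    - {"grip": 0.5,"delta_pos": [65,-9,0],"twist": 0}
    - {"grip": 0.7,"delta_pos": [100,-13,0],"twist": 0}
    - {"grip": 0.9,"delta_pos": [130,-17,0],"twist": 0}
    - {"grip": 1,"delta_pos": [155,-20,0],"twist": 0}
    - {"grip": 1,"delta_pos": [169,-21,0],"twist": 0}
    - {"grip": 1,"delta_pos": [174,-21,0],"twist": 0}
    - {"grip": 1,"delta_pos": [174,-21,0],"twist": 0}
    - {"grip": 1,"delta_pos": [174,-21,0],"twist": 0}

```text
time_s: 14.4
ee_pos: [426.0, 156.8, 360.3]
tcp_rot: [0.0, -0.005, 1.0, 0.0]
contact_force: [0.5, 0.2, -0.7]
width: 0.18
```

```bash
python3 d.py 425,157,209
```

```text
t 14.4 pos [425.98 156.78 360.33] yaw of tool y 90.5587603339085 tilt [ 0.  0. -1.] w 0.17962133327009464 F [ 0.54  0.16 -0.69] q [-0.18  0.19 -0.25  2.07  0.06  0.89  1.11]
425,157,209 [  1.12   0.15 151.33]
```

Request:
move_arm:
  increments:
    - {"grip": 1,"delta_pos": [3,0,12],"twist": 0}
    - {"grip": 1,"delta_pos": [3,0,32],"twist": 0}
    - {"grip": 1,"delta_pos": [3,0,56],"twist": 0}
    - {"grip": 1,"delta_pos": [3,0,82],"twist": 0}
    - {"grip": 1,"delta_pos": [3,0,106],"twist": 0}
    - {"grip": 1,"delta_pos": [3,0,126],"twist": 0}
    - {"grip": 1,"delta_pos": [3,0,141],"twist": 0}
    - {"grip": 1,"delta_pos": [3,0,149],"twist": 0}
    - {"grip": 1,"delta_pos": [3,0,151],"twist": 0}
    - {"grip": 1,"delta_pos": [3,0,151],"twist": 0}

```text
time_s: 15.4
ee_pos: [422.0, 156.6, 209.0]
tcp_rot: [-0.0, -0.005, 1.0, -0.0]
contact_force: [0.5, 0.9, 0.8]
width: 0.003
```

```bash
python3 d.py; python3 - <<'E'
from station import get_image
import cv2
im=get_image("side")[:,:,::-1];cv2.imwrite("pics/s6.png",cv2.resize(im[80:260,250:450],None,fx=4,fy=3.3))
im=get_image("top")[:,:,::-1];cv2.imwrite("pics/t6.png",cv2.resize(im[90:300,180:400],None,fx=3,fy=2.8))
E
```

```text
t 15.4 pos [422.02 156.64 208.95] yaw of tool y 90.57125907902552 tilt [-0. -0. -1.] w 0.003471796173556255 F [0.53 0.91 0.79] q [-0.24  0.45 -0.2   2.18  0.17  0.53  1.01]
```

View pics/s6.png

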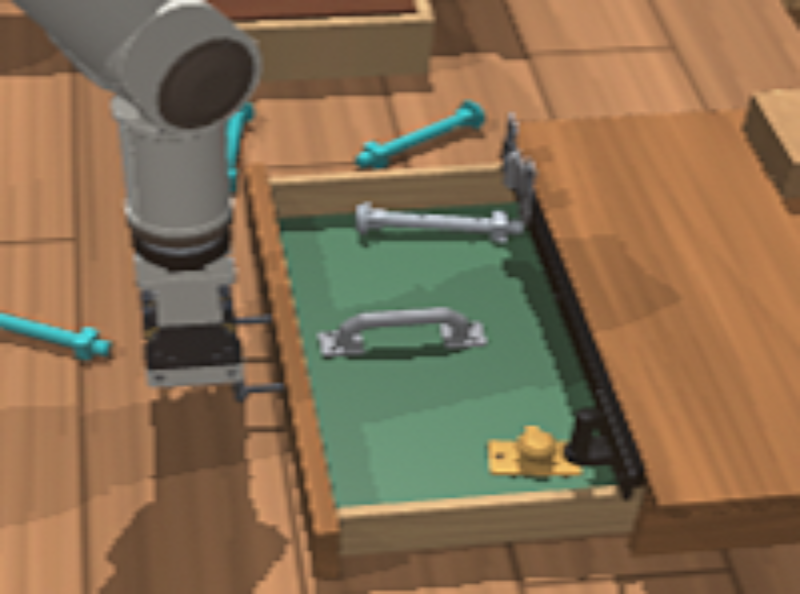

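View pics/t6.png

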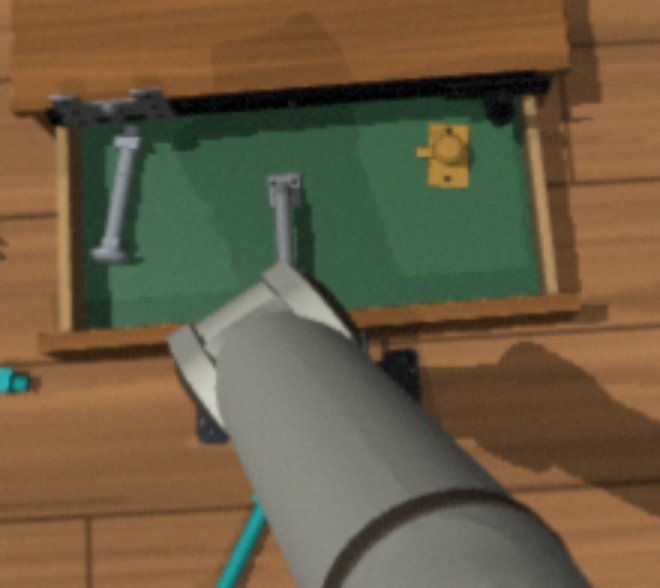

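The side view shows the closed fingers in front of the pull with the drawer contents undisturbed. I'll approach the pull gently.

Request:
move_arm:
  increments:
    - {"grip": 1,"delta_pos": [-3,0,0],"twist": 0}
    - {"grip": 1,"delta_pos": [-6,0,0],"twist": 0}
    - {"grip": 1,"delta_pos": [-9,0,0],"twist": 0}
    - {"grip": 1,"delta_pos": [-12,0,0],"twist": 0}
    - {"grip": 1,"delta_pos": [-15,0,0],"twist": 0}
    - {"grip": 1,"delta_pos": [-17,0,0],"twist": 0}
    - {"grip": 1,"delta_pos": [-19,0,0],"twist": 0}
    - {"grip": 1,"delta_pos": [-21,0,0],"twist": 0}
    - {"grip": 1,"delta_pos": [-23,0,0],"twist": 0}
    - {"grip": 1,"delta_pos": [-25,0,0],"twist": 0}

```text
time_s: 16.5
ee_pos: [446.2, 156.8, 208.9]
tcp_rot: [-0.001, -0.005, 1.0, -0.0]
contact_force: [-4.9, -0.0, 1.3]
width: 0.007
```

```bash
python3 d.py
```

```text
t 16.5 pos [446.23 156.85 208.92] yaw of tool y 90.60394448114604 tilt [-0. -0. -1.] w 0.006518145452642775 F [-4.85 -0.02  1.32] q [-0.23  0.48 -0.2   2.12  0.17  0.56  1.03]
```

Contact at about 5 N, and the drawer is sliding. I'll keep a steady slow push.

Request:
move_arm:
  increments:
    - {"grip": 1,"delta_pos": [-3,0,0],"twist": 0}
    - {"grip": 1,"delta_pos": [-7,0,0],"twist": 0}
    - {"grip": 1,"delta_pos": [-12,0,0],"twist": 0}
    - {"grip": 1,"delta_pos": [-18,0,0],"twist": 0}
    - {"grip": 1,"delta_pos": [-24,0,0],"twist": 0}
    - {"grip": 1,"delta_pos": [-30,0,0],"twist": 0}
    - {"grip": 1,"delta_pos": [-36,0,0],"twist": 0}
    - {"grip": 1,"delta_pos": [-42,0,0],"twist": 0}
    - {"grip": 1,"delta_pos": [-48,0,0],"twist": 0}
    - {"grip": 1,"delta_pos": [-54,0,0],"twist": 0}

```text
time_s: 17.5
ee_pos: [501.2, 157.7, 209.0]
tcp_rot: [-0.0, -0.005, 1.0, 0.0]
contact_force: [-4.7, 2.6, 0.2]
width: 0.001
```

Request:
move_arm:
  increments:
    - {"grip": 1,"delta_pos": [-6,0,0],"twist": 0}
    - {"grip": 1,"delta_pos": [-12,0,0],"twist": 0}
    - {"grip": 1,"delta_pos": [-18,0,0],"twist": 0}
    - {"grip": 1,"delta_pos": [-24,0,0],"twist": 0}
    - {"grip": 1,"delta_pos": [-30,0,0],"twist": 0}
    - {"grip": 1,"delta_pos": [-36,0,0],"twist": 0}
    - {"grip": 1,"delta_pos": [-42,0,0],"twist": 0}
    - {"grip": 1,"delta_pos": [-48,0,0],"twist": 0}
    - {"grip": 1,"delta_pos": [-54,0,0],"twist": 0}
    - {"grip": 1,"delta_pos": [-60,0,0],"twist": 0}

```text
time_s: 18.5
ee_pos: [561.1, 158.7, 209.0]
tcp_rot: [-0.0, -0.005, 1.0, 0.0]
contact_force: [-4.6, 2.4, -0.3]
width: 0.003
```

```bash
python3 d.py;  python3 - <<'E'
from station import get_image
import cv2
im=get_image("side")[:,:,::-1];cv2.imwrite("pics/s7.png",cv2.resize(im[80:260,250:450],None,fx=4,fy=3.3))
E
```

```text
t 18.5 pos [561.13 158.73 209.02] yaw of tool y 90.61066612309618 tilt [-0.  0. -1.] w 0.0033654074103807463 F [-4.58  2.43 -0.34] q [-0.17  0.62 -0.19  1.85  0.17  0.69  1.12]
```

View pics/s7.png

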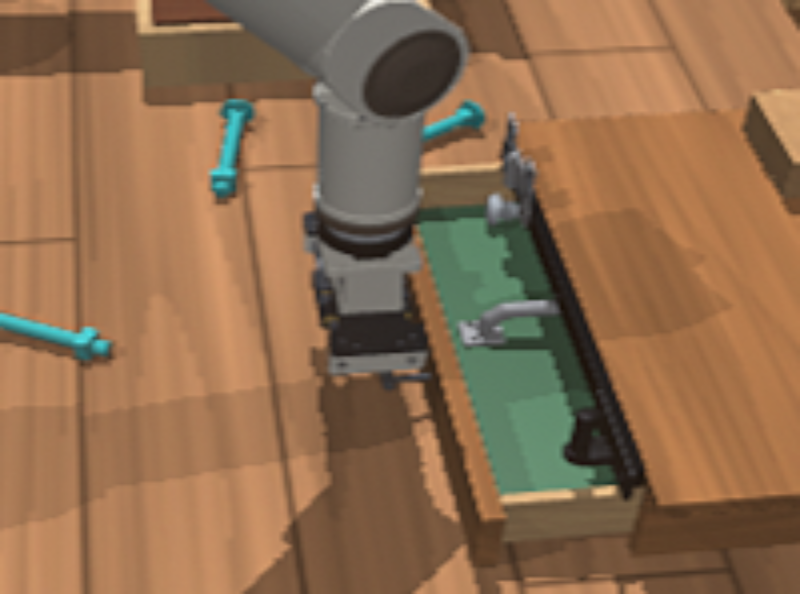

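The drawer is half shut, the handle is still standing at (510,320) in the crop, and nothing is catching. Continuing.

Request:
move_arm:
  increments:
    - {"grip": 1,"delta_pos": [-6,0,0],"twist": 0}
    - {"grip": 1,"delta_pos": [-12,0,0],"twist": 0}
    - {"grip": 1,"delta_pos": [-18,0,0],"twist": 0}
    - {"grip": 1,"delta_pos": [-24,0,0],"twist": 0}
    - {"grip": 1,"delta_pos": [-30,0,0],"twist": 0}
    - {"grip": 1,"delta_pos": [-36,0,0],"twist": 0}
    - {"grip": 1,"delta_pos": [-42,0,0],"twist": 0}
    - {"grip": 1,"delta_pos": [-48,0,0],"twist": 0}
    - {"grip": 1,"delta_pos": [-54,0,0],"twist": 0}
    - {"grip": 1,"delta_pos": [-60,0,0],"twist": 0}

```text
time_s: 19.55
ee_pos: [621.0, 159.3, 209.2]
tcp_rot: [-0.0, -0.005, 1.0, 0.001]
contact_force: [-3.5, 3.2, 0.8]
width: 0.007
```

Request:
move_arm:
  increments:
    - {"grip": 1,"delta_pos": [-5,0,0],"twist": 0}
    - {"grip": 1,"delta_pos": [-9,0,0],"twist": 0}
    - {"grip": 1,"delta_pos": [-12,0,0],"twist": 0}
    - {"grip": 1,"delta_pos": [-15,0,0],"twist": 0}
    - {"grip": 1,"delta_pos": [-18,0,0],"twist": 0}
    - {"grip": 1,"delta_pos": [-20,0,0],"twist": 0}
    - {"grip": 1,"delta_pos": [-22,0,0],"twist": 0}
    - {"grip": 1,"delta_pos": [-24,0,0],"twist": 0}
    - {"grip": 1,"delta_pos": [-26,0,0],"twist": 0}
    - {"grip": 1,"delta_pos": [-28,0,0],"twist": 0}

```text
time_s: 20.55
ee_pos: [648.9, 159.6, 209.2]
tcp_rot: [-0.0, -0.005, 1.0, 0.001]
contact_force: [-4.7, 3.2, 0.6]
width: 0.003
```

```bash
python3 d.py;  python3 - <<'E'
from station import get_image
import cv2
im=get_image("side")[:,:,::-1];cv2.imwrite("pics/s8.png",cv2.resize(im[80:260,250:450],None,fx=4,fy=3.3))
E
```

```text
t 20.55 pos [648.9  159.62 209.24] yaw of tool y 90.60282266886063 tilt [-0.  0. -1.] w 0.002965955717295001 F [-4.72  3.17  0.63] q [-0.15  0.73 -0.19  1.63  0.17  0.8   1.17]
```

View pics/s8.png

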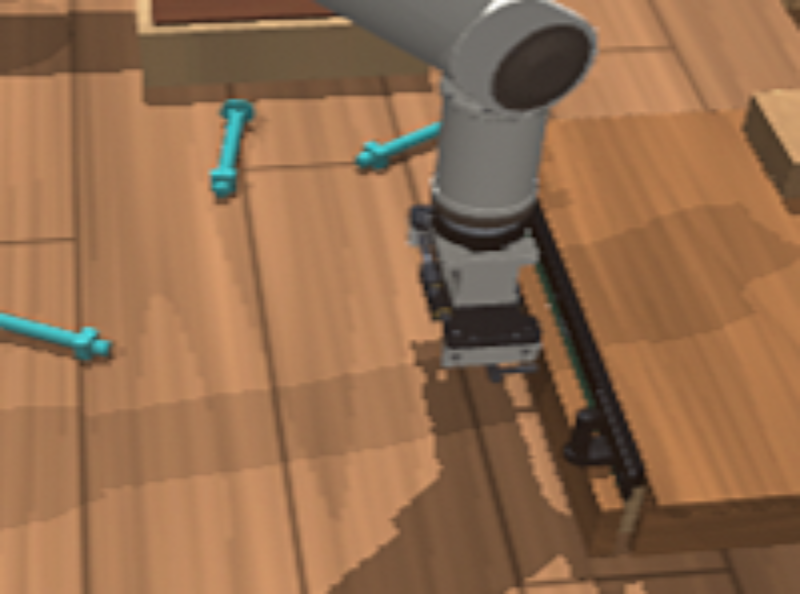

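About 20 mm remains. Slowing to 2 mm per row.

Request:
move_arm:
  increments:
    - {"grip": 1,"delta_pos": [-2,0,0],"twist": 0}
    - {"grip": 1,"delta_pos": [-4,0,0],"twist": 0}
    - {"grip": 1,"delta_pos": [-6,0,0],"twist": 0}
    - {"grip": 1,"delta_pos": [-8,0,0],"twist": 0}
    - {"grip": 1,"delta_pos": [-9.5,0,0],"twist": 0}
    - {"grip": 1,"delta_pos": [-11,0,0],"twist": 0}
    - {"grip": 1,"delta_pos": [-12,0,0],"twist": 0}
    - {"grip": 1,"delta_pos": [-13,0,0],"twist": 0}
    - {"grip": 1,"delta_pos": [-14,0,0],"twist": 0}
    - {"grip": 1,"delta_pos": [-15,0,0],"twist": 0}

```text
time_s: 21.6
ee_pos: [663.8, 159.5, 209.2]
tcp_rot: [-0.0, -0.005, 1.0, 0.0]
contact_force: [-3.5, 2.6, 1.4]
width: 0.002
```

```bash
python3 d.py
```

```text
t 21.6 pos [663.83 159.51 209.2 ] yaw of tool y 90.59149585815109 tilt [-0.  0. -1.] w 0.0023587979268746293 F [-3.49  2.55  1.44] q [-0.15  0.75 -0.19  1.59  0.17  0.82  1.18]
```

Request:
move_arm:
  increments:
    - {"grip": 1,"delta_pos": [-0.8,0,0],"twist": 0}
    - {"grip": 1,"delta_pos": [-1.6,0,0],"twist": 0}
    - {"grip": 1,"delta_pos": [-2.4,0,0],"twist": 0}
    - {"grip": 1,"delta_pos": [-3.2,0,0],"twist": 0}
    - {"grip": 1,"delta_pos": [-4,0,0],"twist": 0}
    - {"grip": 1,"delta_pos": [-4.8,0,0],"twist": 0}
    - {"grip": 1,"delta_pos": [-5.6,0,0],"twist": 0}
    - {"grip": 1,"delta_pos": [-6.4,0,0],"twist": 0}
    - {"grip": 1,"delta_pos": [-7.2,0,0],"twist": 0}
    - {"grip": 1,"delta_pos": [-8,0,0],"twist": 0}

```text
time_s: 22.6
ee_pos: [668.0, 159.9, 209.1]
tcp_rot: [-0.006, -0.006, 1.0, -0.001]
contact_force: [-21.0, -0.2, 17.3]
width: 0.005
```

```bash
python3 d.py
```

```text
t 22.6 pos [667.99 159.9  209.14] yaw of tool y 90.63840737775722 tilt [-0.01 -0.   -1.  ] w 0.004544942383558236 F [-21.03  -0.15  17.28] q [-0.15  0.76 -0.19  1.57  0.17  0.84  1.18]
```

The push hit a firm stop (-21 N at TCP x=668, where I expected fully shut). Backing off.

Request:
move_arm:
  increments:
    - {"grip": 1,"delta_pos": [2,0,0],"twist": 0}
    - {"grip": 1,"delta_pos": [6,0,0],"twist": 0}
    - {"grip": 1,"delta_pos": [14,0,0],"twist": 0}
    - {"grip": 1,"delta_pos": [26,0,0],"twist": 0}
    - {"grip": 1,"delta_pos": [45,0,0],"twist": 0}
    - {"grip": 1,"delta_pos": [65,0,0],"twist": 0}
    - {"grip": 1,"delta_pos": [85,0,0],"twist": 0}
    - {"grip": 1,"delta_pos": [100,0,0],"twist": 0}
    - {"grip": 1,"delta_pos": [110,0,0],"twist": 0}
    - {"grip": 1,"delta_pos": [110,0,0],"twist": 0}

```text
time_s: 23.6
ee_pos: [561.5, 157.4, 209.5]
tcp_rot: [0.0, -0.005, 1.0, -0.0]
contact_force: [0.1, -0.2, -0.2]
width: 0.005
```

Request:
move_arm:
  increments:
    - {"grip": 1,"delta_pos": [10,-5,-10],"twist": 0}
    - {"grip": 1,"delta_pos": [25,-15,-25],"twist": 0}
    - {"grip": 1,"delta_pos": [40,-30,-45],"twist": 0}
    - {"grip": 1,"delta_pos": [60,-60,-70],"twist": 0}
    - {"grip": 1,"delta_pos": [80,-95,-95],"twist": 0}
    - {"grip": 1,"delta_pos": [95,-130,-120],"twist": 0}
    - {"grip": 1,"delta_pos": [100,-165,-140],"twist": 0}
    - {"grip": 1,"delta_pos": [100,-190,-150],"twist": 0}
    - {"grip": 1,"delta_pos": [100,-205,-150],"twist": 0}
    - {"grip": 1,"delta_pos": [100,-210,-150],"twist": 0}

```text
time_s: 24.6
ee_pos: [464.9, -55.7, 360.3]
tcp_rot: [0.002, -0.003, 1.0, -0.001]
contact_force: [0.3, 0.9, -1.3]
width: 0.004
```

```bash
python3 d.py;  python3 - <<'E'
from station import get_image
import cv2
im=get_image("side")[:,:,::-1];cv2.imwrite("pics/s9.png",im);cv2.imwrite("pics/s9c.png",cv2.resize(im[100:260,340:500],None,fx=4,fy=3.5))
im=get_image("top")[:,:,::-1];cv2.imwrite("pics/t9.png",im);cv2.imwrite("pics/t9c.png",cv2.resize(im[80:180,180:380],None,fx=4,fy=4))
E
```

```text
t 24.6 pos [464.92 -55.72 360.31] yaw of tool y 90.33067137234623 tilt [ 0. -0. -1.] w 0.004250525068362336 F [ 0.3   0.86 -1.33] q [ 0.21  0.21 -0.17  2.05  0.05  0.89  1.59]
```

View pics/s9c.png

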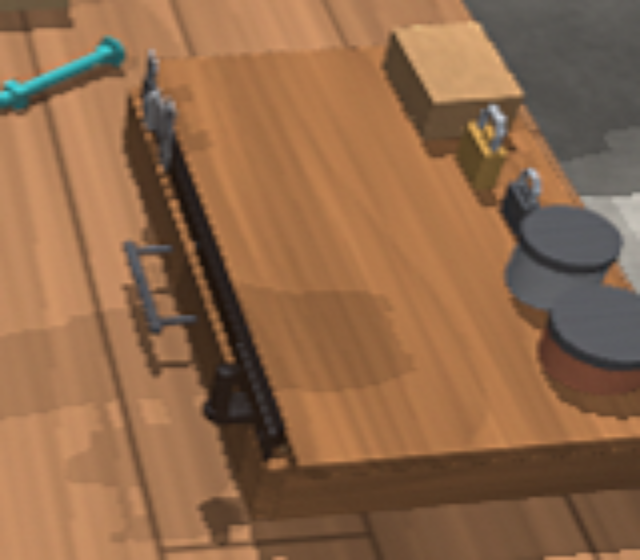

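View pics/t9c.png

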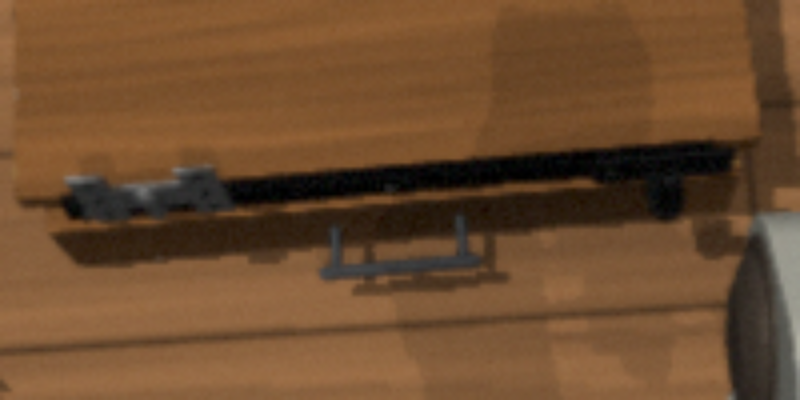

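View pics/s9.png

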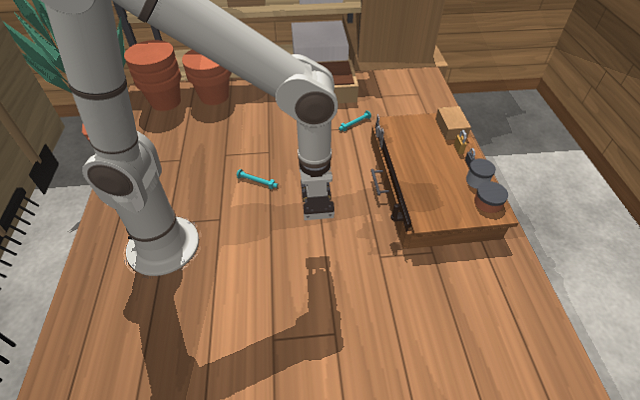

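The drawer front is closed up against the carcass with no side wall visible at the right end, (270,480) in the side crop. The hinge (160,115) and pintle (230,395) are in place. I'll check the gap numerically.

```bash
python3 - <<'E'
from h import *
np.set_printoptions(precision=1,suppress=True)
a1=lambda x,y:((x+.5)/4-.5+180,(y+.5)/4-.5+110)
a9=lambda x,y:((x+.5)/4-.5+180,(y+.5)/4-.5+80)
b=lambda x,y:((x+.5)/4-.5+340,(y+.5)/3.5-.5+100)
print("pull top",onz("top",a9(325,272),40),onz("top",a9(478,260),40))
print("pull side",onz("side",b(130,245),40),onz("side",b(155,328),40))
print("shelf rear-of-strip edge z104->front plane", onz("top",a9(20,200),100),onz("top",a9(755,138),100))
a=cv2.imread("pics/top0.png").astype(int);c=cv2.imread("pics/t9.png").astype(int)
# hinge/pintle unchanged: diff in regions
for n,(x0,y0,x1,y1) in dict(hinge=(196,121,240,129),).items(): print(n,np.abs(a-c)[y0:y1,x0:x1].mean())
d0=cv2.imread("pics/side0.png").astype(int);d1=cv2.imread("pics/s9.png").astype(int)
print("hinge side",np.abs(d0-d1)[114:140,376:384].mean(),"pintle side",np.abs(d0-d1)[205:218,393:403].mean())
E
```

```text
pull top [681.4 215.8  40. ] [682.9 103.   40. ]
pull side [680.4 216.   40. ] [681.3 106.4  40. ]
shelf rear-of-strip edge z104->front plane [729.  421.6 100. ] [739.3 -98.9 100. ]
hinge 5.691287878787879
hinge side 5.05448717948718 pintle side 4.671794871794872
```

The pull axis is at x≈681.5, and fully shut predicts 734–53≈681, so the drawer is shut. The hinge and pintle are unchanged. Handing in.

```bash
python3 -c "
from station import job
print(job.close_job())"
```

```text
the job is handed in; nothing more can be done
None
```

The gate handle is in the drawer, standing on its two feet on bare floor between the bolt and the turn. The drawer is pushed fully shut, and I handed the job in at about 25 s.

- **Set-down:** I lowered the handle slowly and let go only once it touched down, at about 6 N and at the height expected for the drawer floor. A picture after release showed it upright.
- **Shutting the drawer:** I pushed the pull at about 60 mm/s, slowing to 8 mm/s at the end. It met a firm stop with about 21 N of push and 17 N vertical, then I backed the arm clear.
- **Drawer position:** the pull ended at x ≈ 681.5 mm, against about 681 mm predicted for fully shut. Both views agree within about 2 mm, which is as good as the calibration.
- **Hinge and pintle:** they look unchanged in both the before and after pictures.
- **Bolt and turn:** they looked undisturbed while they were in view. I could not see inside the drawer once it was shut, so the final state of its contents is inferred from the half-shut picture, where the handle was still standing, and from the steady push force of about 5 N.

No check failed. The grip opening read 1–2 mm under the 16 mm bar during the carry, but the foot height in the picture showed no slip.

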